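# Sort the bench: culture tubes in one tray, hand tools in the other

### The job

Four things lie on the clear front of the worktop between two empty grey trays: two single culture tubes, a pair of forceps and a felt marker. Sort them: lay both culture tubes in the longer tray, and the forceps and the marker in the shorter tray, each thing flat on its tray's floor with none resting on another or on a tray wall. The tubes are glass, so set them down gently and do not drop or fling them, and leave the flask, the culture dish and the stack of culture dishes beyond them at the right where they are.

Things in the scene. Friction and masses are not known exactly. Their poses are not given: they have to be found in the camera images.
- tube_a_mid (a point): one single culture tube: a whitish glass tube with a cotton plug, 193 mm long, 19 mm thick, lying flat on the worktop. The point is its centre, 9.5 mm above what it lies on; its y axis runs along the tube, z up. 24 to 42 g, fragile. It does not roll. Grip across the glass.
- tube_b_mid (a point): the other single culture tube: a whitish glass tube with a cotton plug, 193 mm long, 19 mm thick, lying flat on the worktop. The point is its centre, 9.5 mm above what it lies on; its y axis runs along the tube, z up. 24 to 42 g, fragile. It does not roll. Grip across the glass.
- forceps_mid (a point): slim steel forceps lying flat, 130 mm long, 12 mm wide, 9 mm thick, 20 to 35 g. The point is its centre, 4.5 mm above what it lies on; y runs along it, z up.
- marker_mid (a point): felt marker (white barrel with a cap), 131 mm long, 11 mm thick, 12 to 23 g, lying flat. The point is its centre, 5.5 mm above what it lies on; y runs along it, z up. It does not roll.
- tube_tray_floor (a point): the longer, open grey tray, fixed to the worktop. Inside 220 mm (its x axis) by 140 mm (its y axis); walls 4 mm thick, their top 26 mm above the worktop (22 mm above the inner floor). The point is the centre of the inner floor, 4 mm above the worktop. It stands at the left or the right of the four things.
- tool_tray_floor (a point): the shorter, open grey tray, fixed to the worktop. Inside 160 mm (its x axis) by 124 mm (its y axis); walls 4 mm thick, their top 26 mm above the worktop (22 mm above the inner floor). The point is the centre of the inner floor, 4 mm above the worktop. It stands at the other side.
- tube_a: the same tube as tube_a_mid, origin on its underside
- tube_b: the same tube as tube_b_mid, origin on its underside
- forceps: the same forceps, origin on the underside
- marker: the same marker, origin on its underside
- flask: clear conical flask with a stopper, 80 mm across, 145 mm high, standing at the right beyond the trays; leave alone. Origin: centre of its underside
- dish: lidded culture dish, 93 mm across, 15 mm high, at the right beyond the trays; leave alone. Origin: centre of its underside
- dish_stack: stack of culture dishes held by tape, 97 mm across, 108 mm high, at the right beyond the trays; leave alone. Origin: centre of its underside
- tube_tray: the longer tray, origin at the centre of its underside

How it is judged (in metres and radians):
At the end, for the whole second after the job is handed in: Both tubes in the longer tray, forceps and marker in the shorter one: each centre within 60 mm along and 60 mm (tubes 65) across of its tray floor's centre, within about 6 mm of its height when flat on the floor, long axis level within 0.1 rad, at rest (below 0.02 m/s) (x of tube_a_mid in the frame of tube_tray_floor between -0.06 and 0.06 m and y of tube_a_mid in the frame of tube_tray_floor between -0.065 and 0.065 m and z of tube_a_mid in the frame of tube_tray_floor between 0.004 and 0.016 m and angle between tube_a_mid's own y axis and vertical between 1.4708 and 1.6708 rad and linear speed of each of tube_a, tube_b, forceps, marker below 0.02 m/s and x of tube_b_mid in the frame of tube_tray_floor between -0.06 and 0.06 m and y of tube_b_mid in the frame of tube_tray_floor between -0.065 and 0.065 m and z of tube_b_mid in the frame of tube_tray_floor between 0.004 and 0.016 m and angle between tube_b_mid's own y axis and vertical between 1.4708 and 1.6708 rad and x of forceps_mid in the frame of tool_tray_floor between -0.06 and 0.06 m and y of forceps_mid in the frame of tool_tray_floor between -0.06 and 0.06 m and z of forceps_mid in the frame of tool_tray_floor between 0.0005 and 0.011 m and angle between forceps_mid's own y axis and vertical between 1.4708 and 1.6708 rad and x of marker_mid in the frame of tool_tray_floor between -0.06 and 0.06 m and y of marker_mid in the frame of tool_tray_floor between -0.06 and 0.06 m and z of marker_mid in the frame of tool_tray_floor between 0.0005 and 0.011 m and angle between marker_mid's own y axis and vertical between 1.4708 and 1.6708 rad); the robot touches nothing.
It fails at once if the flask, the dish or the stack of dishes at the right is moved by more than 30 mm (distance of any of flask, dish, dish_stack from where it was at the start of the episode above 0.03 m).
It fails at once if a culture tube is dropped from more than about 25 mm, or flung (over 0.7 m/s with no finger on it) ((linear speed of tube_a above 0.7 m/s and contact force between tube_a and the fingers below 0.01 N) or (linear speed of tube_b above 0.7 m/s and contact force between tube_b and the fingers below 0.01 N)).
It fails at once if a culture tube is pressed onto the tray with more than 30 N (contact force between tube_a and tube_tray above 30 N or contact force between tube_b and tube_tray above 30 N).
It also fails if it takes over 70 s, if anything falls off the work surface, if the arm or the gripper's body presses on something with over 40 N, if the wrist force passes 120 N, or if a joint passes its speed limit or range.

### The arm

A 6-joint arm with a two-finger parallel gripper is mounted at the origin on a cart in front of the work surface, level with it; the furniture and walls round the work are solid. World frame = base frame: x ahead of the robot, y to its left, z up, the work surface at z = 0. Lengths are in m, angles in degrees, forces in N, time in s.
With the tool pointing down it reaches from about 0.4 to 0.825 m from the base axis. Payload 7 kg.
Tool frame: the origin (TCP) lies midway between the tips of the shut fingers; the grasp point (between the pads) lies 19 mm behind it; z points along the fingers, y is the direction in which the jaws open and shut (so a half turn about z gives the same grasp; the last joint's range is limited). The gripper opens to 88 mm and grips with 3 to 60 N. Pads are 19 mm wide; open, the fingers measure 130 mm over their backs; the gripper's body (78 mm by 193 mm) begins 47 mm behind the grasp point.
Start: joints at [88.356, 20.546, 0.682, 0, -70.136, -16.507], TCP at [0.21, 0.641, 0.227] pointing down, gripper open.
Joint ranges: [-176.03, 176.03], [-82.01, 121.73], [-58.28, 71.71], [-173.87, 95.51], [-174.79, -0.11], [-173.66, 173.66]. Speed limits (degrees/s): [136.94, 136.94, 172.46, 180, 180, 180].

### API

Orientations are given as [roll, pitch, yaw] about the fixed x, y, z axes, in that order (R = Rz(yaw) Ry(pitch) Rx(roll)).
In Python, from plant import get_state, capture, get_calibration, close_job, boxes_of, cut_out gives the robot as it stands.
- The arm moves only by the tool apply_moves, never from a script. Its argument "commands" is a list of rows, each an object with "grip": the closure, from 0 (fully open) to 1 (shut); "slide": the shift along the tool's x, y, z in m, a list of three; "roll": the turn about the tool's z in degrees. In form: [{"grip": grip, "slide": [x, y, z], "roll": roll}, ...]. A call has 1 to 5 rows; each row is the pose to reach, as a shift and turn from the pose commanded when the call began, along the tool's axes at that moment; what a row does not reach only later rows make up. A row lasts 1/8 s, in which the tool goes at most 62.5 mm and 10.7 degrees, less where a joint would pass 70% of its speed; a pose out of reach is approached as far as the arm can. A call with a gripper value outside its range is refused whole. The fingers move at their own pace and stop on an object; "grip_force" is the grip in N (left out, the last holds). Time passes only in rows, so rows that repeat a pose let the fingers close. It gives the time, the measured TCP pose, the force and the opening at its end, in the units of the state.
- get_state(): the state, without advancing time (a new reading comes with each control period).
- capture(name): name is "side" or "top" or "wrist"; returns (picture, depth): 400x640x3 uint8, red, green, blue; 400x640 float32, m along the optical axis (not along the pixel's ray), 0 where there is no reading.
- get_calibration(name): a dict with "mtx" (3x3 intrinsics, pixels), "distortion" ([k1, k2, p1, p2, k3] as OpenCV has them; the pictures are not rectified), "R" (3x3) and "t" (3): a world point X has camera coordinates R X + t. Camera axes: x right, y down, z forward; pixel columns grow to the right and rows downward; lengths in m; the calibration is good to about 2 mm. A picture is of the moment at which its call begins: read the wrist's pose just before it. get_calibration takes no time and is no camera call; for the wrist camera it gives the pose at the moment of the call.
- close_job(): hands the job in, once; it reports no verdict.
Trained networks look in the newest picture that a camera, given by its name, has taken for a name from the list of things; names that differ only in an ending like _2 or _b are one class to them, and where a whole thing is asked for, a point or a joint stands for the part that bears it (a point fixed in the world has none). Each returns a list of dicts, best first, with "score" (0 to 1); they miss things now and then, are a little off and sometimes report something else, mostly with a low value. They report only what shows in the picture. A call takes as long as a camera call.
- boxes_of(name, camera): "position" ([x, y, z] in m, in the coordinates of the camera as it stood for that picture, good to about 4 mm: the middle of the surface that is visible of it).
- cut_out(name, camera): "mask" (400x640 bool, what is visible of it).
The state is a dict: "time_s": time; "joints": joint angles; "qd": joint speeds; "joint_torque": joint torques, N m; "tcp_pos": TCP position; "eef_rot": TCP orientation; "contact_force": force on the tool from outside, world axes, zero at the start; "moment": the same for the moment, N m; "gripper_width": finger opening in m.
Only numpy, scipy, OpenCV 4.12 (cv2) and the standard library are available. Lean on these libraries where they do the work, as an engineer would, in place of code of your own. Each camera call takes 0.05 s, during which the arm holds its last target.

## Working session

There is one attempt and no reset: what is moved stays moved. The work goes in short steps, Python scripts to look and compute and a tool call to move; the robot and the scene stay as the last step left them, time stands still between calls to the robot, and variables do not carry over. Pictures are saved under pics/ and viewed, and the job is handed in when it is done.

Besides the shell and the picture viewer there is one more tool, called after "Call:" as name([rows], argument=value, ...), one row to a line, values as JSON. apply_moves: Moves the arm, as the interface text tells. Its arguments: {"type":"object","properties":{"commands":{"type":"array"},"grip_force":{"type":"number"}},"required":["commands"]}

```bash
mkdir -p pics; ls; cat > h.py <<'E'
import numpy as np, cv2
from plant import *
def world(cam,c): 
    return np.array(c['R']).T@(np.array(cam)-np.array(c['t']).ravel())
def pix2w(uv,z,c):
    p=cv2.undistortPoints(np.array(uv,float).reshape(-1,1,2),np.array(c['mtx']),np.array(c['distortion'])).reshape(-1,2)
    R=np.array(c['R']);t=np.array(c['t']).ravel();o=-R.T@t
    d=np.c_[p,np.ones(len(p))]@R
    return o+d*((z-o[2])/d[:,2])[:,None]
E
python3 - <<'E'
from h import *
print(get_state())
for n in ['top','side']:
    im,d=capture(n); cv2.imwrite(f'pics/{n}0.png',im[:,:,::-1])
    c=get_calibration(n); print(n,-np.array(c['R']).T@np.array(c['t']).ravel())
    if n=='top':
      for k in ['tube_a','forceps','marker','tube_tray','tool_tray_floor','tube_tray_floor','flask','dish','dish_stack']:
        try:
            for m in cut_out(k,n)[:3]:
                ys,xs=np.nonzero(m['mask'])
                if len(xs)<5: continue
                r=cv2.minAreaRect(np.c_[xs,ys].astype(np.float32))
                z={'tube_a':.0095,'forceps':.005,'marker':.0055}.get(k,.02)
                w=pix2w(cv2.boxPoints(r),z,c); 
                print(k,round(m['score'],2),np.round(r[0],0),np.round(w.mean(0),3),[np.round(w[(i+1)%4]-w[i],3)[:2] for i in range(2)])
        except Exception as e: print(k,e)
E
```

```text
pics
{'time_s': 0.0, 'joints': array([ 8.83566972e+01,  2.05906582e+01,  6.33321266e-01, -1.87559434e-02,
       -7.01359811e+01, -1.65071840e+01]), 'qd': array([ 0.06336922, -0.02034377, -0.03344456, -0.10786387,  0.01822852,
       -0.0314508 ]), 'joint_torque': array([ 7.31876244e-04, -5.82722676e+01,  2.93048984e+01,  6.99690118e+00,
        7.00510878e-03, -1.74358020e-04]), 'tcp_pos': array([0.21015021, 0.64093552, 0.22563231]), 'eef_rot': array([ 1.79905518e+02, -9.61226006e-03, -1.81568663e+01]), 'contact_force': array([-0.14147025,  0.61349485,  0.45750456]), 'moment': array([ 0.015853  , -0.00293042,  0.05074778]), 'gripper_width': 0.08770873720169628}
top [0.48807079 0.03941444 1.41894926]
tube_a 0.86 [268. 240.] [0.485 0.194 0.01 ] [array([ 0.002, -0.019]), array([-0.184, -0.017])]
tube_a 0.64 [301. 247.] [0.467 0.096 0.01 ] [array([ 0.19 , -0.002]), array([-0.   , -0.022])]
marker 0.73 [340. 244.] [ 0.478 -0.02   0.006] [array([ 0.004, -0.013]), array([-0.121, -0.038])]
tube_tray 0.6 [427. 251.] [ 0.465 -0.277  0.02 ] [array([ 0.015, -0.159]), array([-0.233, -0.016])]
tool_tray_floor 0.63 [216. 243.] [0.472 0.347 0.02 ] [array([ 0.172, -0.007]), array([-0.009, -0.141])]
tube_tray_floor 0.95 [427. 251.] [ 0.464 -0.277  0.02 ] [array([ 0.01 , -0.158]), array([-0.236, -0.009])]
flask 0.95 [382. 192.] [ 0.638 -0.144  0.02 ] [array([ 0.002, -0.075]), array([-0.075, -0.001])]
flask 0.29 [427. 251.] [ 0.465 -0.277  0.02 ] [array([ 0.01 , -0.158]), array([-0.23 , -0.008])]
dish 0.76 [438. 178.] [ 0.682 -0.311  0.02 ] [array([ 0.002, -0.093]), array([-0.094, -0.   ])]
dish_stack 0.79 [411. 146.] [ 0.778 -0.226  0.02 ] [array([ 0.087, -0.082]), array([-0.067, -0.069])]
side [ 0.49821815 -1.19504046  0.86026108]
```

```bash
python3 -c "
import cv2
a=cv2.imread('pics/top0.png')[130:320,150:500];cv2.imwrite('pics/top0z.png',cv2.resize(a,(700,380),interpolation=cv2.INTER_CUBIC))"
```

```text
(no output)
```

View pics/top0z.png

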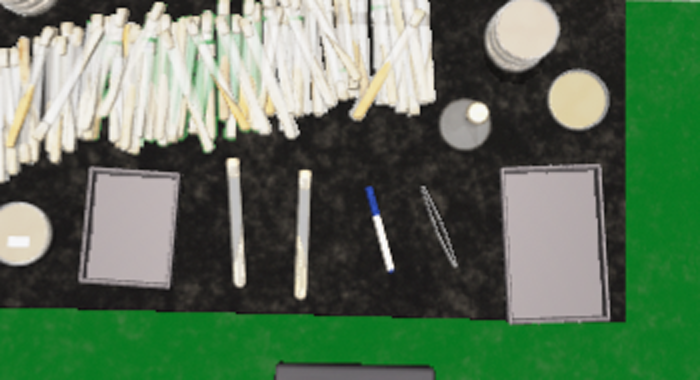

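View pics/side0.png

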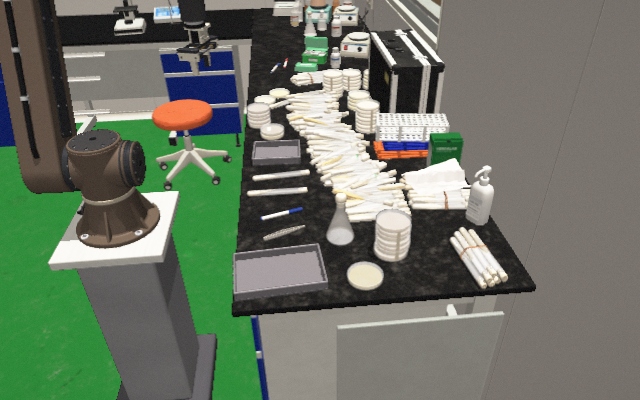

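The top view shows the tool tray at left (zoomed picture ~130,228), the tubes at ~236,222 and 302,233, the marker at ~380,228, the forceps at ~438,225, and the tube tray at ~555,243. The forceps weren't detected from the top, so I'll go above the items and use the wrist camera.

```bash
cat >> h.py <<'E'
def go(x,y,z,yaw):
    s=get_state();p=np.array(s['tcp_pos']);y0=s['eef_rot'][2]
    if abs(abs(s['eef_rot'][0])-180)>1 or abs(s['eef_rot'][1])>1: print('TILT',s['eef_rot'])
    a=np.radians(y0);d=np.array([x,y,z])-p
    sl=[np.cos(a)*d[0]+np.sin(a)*d[1],np.sin(a)*d[0]-np.cos(a)*d[1],-d[2]]
    print('t',s['time_s'],'pos',np.round(p,4),'yaw',round(y0,2),'F',np.round(s['contact_force'],1),'w',round(s['gripper_width'],4))
    print('-> slide',np.round(sl,4),'roll',round((y0-yaw+180)%360-180,1))
E
python3 - <<'E'
from h import *
go(.47,.1,.30,0)
E
```

```text
t 0.55 pos [0.2103 0.6414 0.2266] yaw -18.15 F [ 0.4 -0.3  0.8] w 0.0875
-> slide [ 0.4155  0.4335 -0.0734] roll -18.2
```

Call:
apply_moves([
  {"grip":0.4,"slide":[0.416,0.434,-0.073],"roll":-18.2},
  {"grip":0.4,"slide":[0.416,0.434,-0.073],"roll":-18.2},
  {"grip":0.4,"slide":[0.416,0.434,-0.073],"roll":-18.2},
  {"grip":0.4,"slide":[0.416,0.434,-0.073],"roll":-18.2},
  {"grip":0.4,"slide":[0.416,0.434,-0.073],"roll":-18.2},
], grip_force=10)

```text
time_s: 1.18
tcp_pos: [0.3451, 0.3599, 0.2648]
eef_rot: [-180.0, -0.0, 0.1]
contact_force: [1.0, -0.3, -0.4]
gripper_width: 0.0527
```

```bash
python3 - <<'E'
from h import *
go(.47,.1,.30,0)
E
```

```text
t 1.175 pos [0.3451 0.3599 0.2648] yaw 0.07 F [ 1.  -0.3 -0.4] w 0.0527
-> slide [ 0.1246  0.26   -0.0352] roll 0.1
```

Call:
apply_moves([
  {"grip":0.4,"slide":[0.125,0.26,-0.035],"roll":0},
  {"grip":0.4,"slide":[0.125,0.26,-0.035],"roll":0},
  {"grip":0.4,"slide":[0.125,0.26,-0.035],"roll":0},
  {"grip":0.4,"slide":[0.125,0.26,-0.035],"roll":0},
  {"grip":0.4,"slide":[0.125,0.26,-0.035],"roll":0},
])

```text
time_s: 1.8
tcp_pos: [0.4704, 0.0995, 0.3001]
eef_rot: [-180.0, -0.1, -0.0]
contact_force: [0.4, 0.4, 0.2]
gripper_width: 0.0526
```

```bash
cat >> h.py <<'E'
Z={'tube_a':.0095,'forceps':.0045,'marker':.0055}
def look(name,fn,keys):
    im,d=capture(name); c=get_calibration(name); cv2.imwrite('pics/'+fn,im[:,:,::-1])
    for k in keys:
        for m in cut_out(k,name)[:3]:
            ys,xs=np.nonzero(m['mask'])
            if len(xs)<5: continue
            w=pix2w(np.c_[xs,ys],Z.get(k,.026),c)[:,:2].astype(np.float32)
            (cx,cy),(a,b),ang=cv2.minAreaRect(w*1000)
            if a<b: a,b,ang=b,a,ang-90
            print(k,round(m['score'],2),'px',xs.mean().round(),ys.mean().round(),'xy',round(cx/1000,4),round(cy/1000,4),'LxW',round(a),round(b),'ang',round((ang+90)%180-90,1))
E
python3 - <<'E'
from h import *
go(.47,.1,.30,0)
look('wrist','w1.png',['tube_a','marker','forceps'])
E
```

```text
t 1.8 pos [0.4704 0.0995 0.3001] yaw -0.03 F [0.4 0.4 0.2] w 0.0526
-> slide [-0.0004 -0.0005  0.0001] roll -0.0
tube_a 0.93 px 320.0 161.0 xy 0.4716 0.0909 LxW 195 19 ang -0.6
tube_a 0.8 px 243.0 149.0 xy 0.4868 0.1901 LxW 194 21 ang 5.6
tube_a 0.6 px 122.0 156.0 xy 0.4762 0.3501 LxW 174 149 ang -2.8
marker 0.81 px 407.0 156.0 xy 0.4811 -0.0233 LxW 132 12 ang 16.2
marker 0.64 px 320.0 162.0 xy 0.4699 0.091 LxW 195 19 ang -0.9
forceps 0.64 px 474.0 154.0 xy 0.4876 -0.1113 LxW 132 16 ang 24.2
```

View pics/w1.png

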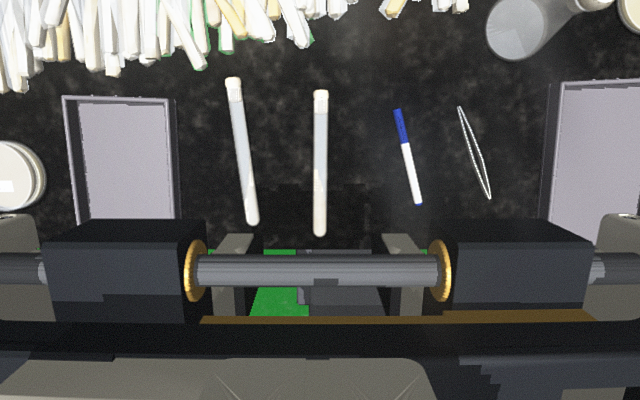

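Clean detections: tubes at pixels (320,161) and (243,149), marker (407,156), forceps (474,154). I'll take the middle tube first.

Call:
apply_moves([
  {"grip":0.4,"slide":[0.001,0.009,0.06],"roll":0.6},
  {"grip":0.4,"slide":[0.001,0.009,0.12],"roll":0.6},
  {"grip":0.4,"slide":[0.001,0.009,0.18],"roll":0.6},
  {"grip":0.4,"slide":[0.001,0.009,0.23],"roll":0.6},
  {"grip":0.4,"slide":[0.001,0.009,0.25],"roll":0.6},
])

```text
time_s: 2.62
tcp_pos: [0.4686, 0.0929, 0.0464]
eef_rot: [179.9, 0.2, -0.5]
contact_force: [0.1, -0.3, 0.4]
gripper_width: 0.0524
```

```bash
python3 - <<'E'
from h import *
go(.4716,.0909,.004,-.6)
E
```

```text
t 2.625 pos [0.4686 0.0929 0.0464] yaw -0.47 F [ 0.1 -0.3  0.4] w 0.0524
-> slide [0.003  0.002  0.0424] roll 0.1
```

Call:
apply_moves([
  {"grip":0.4,"slide":[0.001,0.001,0.02],"roll":0},
  {"grip":0.4,"slide":[0.001,0.001,0.034],"roll":0},
  {"grip":0.4,"slide":[0.001,0.001,0.039],"roll":0},
  {"grip":0.4,"slide":[0.001,0.001,0.039],"roll":0},
])

```text
time_s: 3.12
tcp_pos: [0.4717, 0.0921, 0.0103]
eef_rot: [180.0, -0.0, -0.5]
contact_force: [0.2, 0.9, 0.5]
gripper_width: 0.0527
```

```bash
python3 - <<'E'
from h import *
go(.4716,.0909,.004,-.6)
E
```

```text
t 3.125 pos [0.4717 0.0921 0.0103] yaw -0.52 F [0.2 0.9 0.5] w 0.0527
-> slide [-0.0001  0.0012  0.0063] roll 0.1
```

Call:
apply_moves([
  {"grip":0.4,"slide":[0,0,0.006],"roll":0},
  {"grip":1,"slide":[0,0,0.006],"roll":0},
  {"grip":1,"slide":[0,0,0.006],"roll":0},
  {"grip":1,"slide":[0,0,0.006],"roll":0},
  {"grip":1,"slide":[0,0,0.006],"roll":0},
], grip_force=12)

```text
time_s: 3.75
tcp_pos: [0.4718, 0.0918, 0.0044]
eef_rot: [-180.0, -0.0, -0.6]
contact_force: [0.2, -0.7, 0.7]
gripper_width: 0.0189
```

Call:
apply_moves([
  {"grip":1,"slide":[0,0,0],"roll":0},
  {"grip":1,"slide":[0,0,-0.03],"roll":0},
  {"grip":1,"slide":[0,0,-0.08],"roll":0},
  {"grip":1,"slide":[0,0,-0.14],"roll":0},
  {"grip":1,"slide":[0,0,-0.2],"roll":0},
])

```text
time_s: 4.38
tcp_pos: [0.4713, 0.0915, 0.2062]
eef_rot: [180.0, 0.0, -0.5]
contact_force: [0.9, 0.8, -0.9]
gripper_width: 0.0186
```

```bash
python3 - <<'E'
from h import *
go(.46,-.2,.20,0)
E
```

```text
t 4.375 pos [0.4713 0.0915 0.2062] yaw -0.55 F [ 0.9  0.8 -0.9] w 0.0186
-> slide [-0.0085  0.2916  0.0062] roll -0.5
```

Held (18.6 mm). I'll go towards the tray, and look at it from about z 0.25.

Call:
apply_moves([
  {"grip":1,"slide":[0,0.05,-0.03],"roll":0},
  {"grip":1,"slide":[-0.003,0.11,-0.04],"roll":0},
  {"grip":1,"slide":[-0.005,0.17,-0.05],"roll":0},
  {"grip":1,"slide":[-0.007,0.23,-0.06],"roll":0},
  {"grip":1,"slide":[-0.008,0.29,-0.06],"roll":0},
])

```text
time_s: 5.0
tcp_pos: [0.4609, -0.2, 0.2653]
eef_rot: [180.0, -0.1, -0.5]
contact_force: [2.1, 0.3, -1.2]
gripper_width: 0.0186
```

Call:
apply_moves([
  {"grip":1,"slide":[0,0.04,0],"roll":0},
  {"grip":1,"slide":[0,0.04,0],"roll":0},
])

```text
time_s: 5.25
tcp_pos: [0.4598, -0.2404, 0.2636]
eef_rot: [-180.0, 0.1, -0.8]
contact_force: [0.3, -0.2, -0.5]
gripper_width: 0.0191
```

```bash
python3 - <<'E'
from h import *
go(.46,-.2,.20,0)
look('wrist','w2.png',['tube_tray','tube_a'])
look('top','t2.png',['tube_tray','tube_a'])
E
```

```text
t 5.25 pos [ 0.4598 -0.2404  0.2636] yaw -0.78 F [ 0.3 -0.2 -0.5] w 0.0191
-> slide [-0.0003 -0.0404  0.0636] roll -0.8
tube_tray 0.9 px 360.0 141.0 xy 0.4836 -0.2752 LxW 199 153 ang 2.9
tube_a 0.75 px 317.0 163.0 xy 0.4343 -0.241 LxW 344 53 ang -0.6
tube_tray 0.67 px 426.0 243.0 xy 0.4648 -0.2751 LxW 232 153 ang 3.3
tube_a 0.71 px 268.0 240.0 xy 0.4838 0.1939 LxW 188 19 ang 5.5
tube_a 0.5 px 434.0 256.0 xy 0.4509 -0.3012 LxW 231 21 ang -0.6
tube_a 0.42 px 426.0 241.0 xy 0.4644 -0.2795 LxW 232 154 ang 3.7
```

View pics/w2.png

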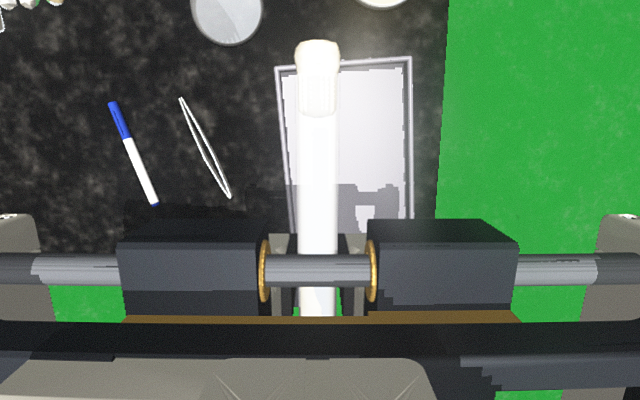

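The wrist view shows the tray's far corners at about (276,68) and (412,57), and the right wall running down to (413,218). The held tube is in the middle.

```bash
python3 - <<'E'
from h import *
c=get_calibration('wrist')
print(pix2w([(276,68),(412,57),(413,218),(292,218)],.026,c).round(4))
im=cv2.imread('pics/w2.png')[40:240,250:450];cv2.imwrite('pics/w2z.png',cv2.resize(im,(600,600)))
c=get_calibration('top');im=cv2.imread('pics/t2.png')[190:310,370:490];cv2.imwrite('pics/t2z.png',cv2.resize(im,(600,600)))
c0=cv2.imread('pics/top0.png')[190:310,370:490];cv2.imwrite('pics/t0z.png',cv2.resize(c0,(600,600)))
E
```

```text
[[ 0.5756 -0.1957  0.026 ]
 [ 0.5858 -0.3424  0.026 ]
 [ 0.4049 -0.3534  0.026 ]
 [ 0.4063 -0.2086  0.026 ]]
```

View pics/w2z.png

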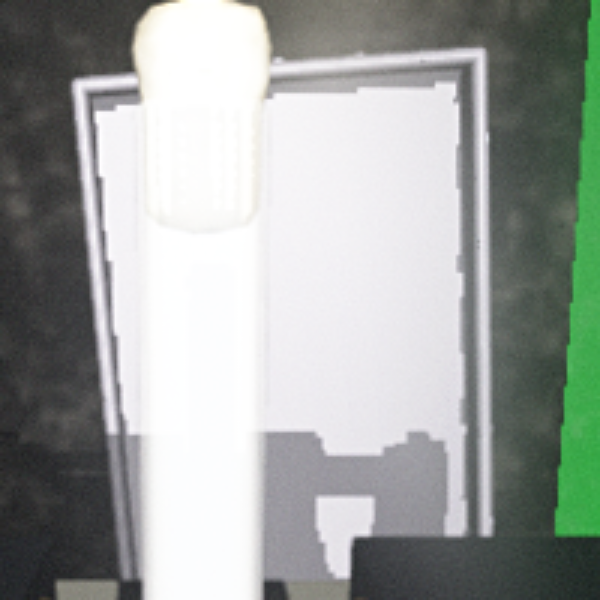

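View pics/t0z.png

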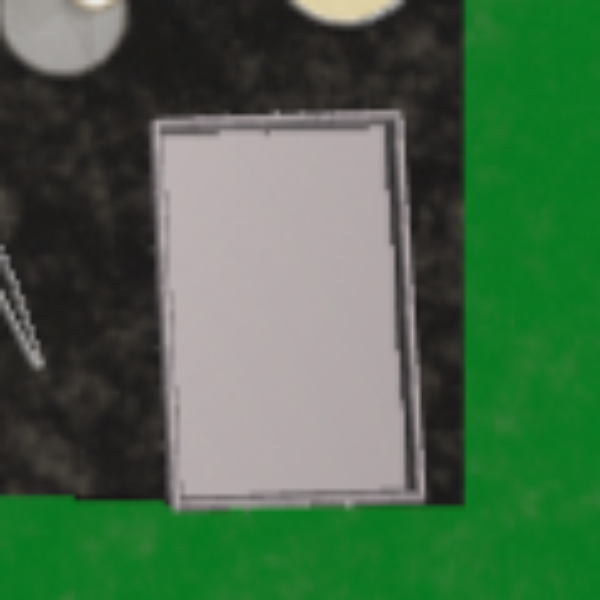

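```bash
python3 - <<'E'
from h import *
go(.4687,-.302,.06,4)
E
```

```text
t 5.55 pos [ 0.4607 -0.2372  0.2644] yaw -0.46 F [ 0.3 -0.   0.1] w 0.0188
-> slide [0.0085 0.0648 0.2044] roll -4.5
```

Call:
apply_moves([
  {"grip":1,"slide":[0.008,0.04,0.01],"roll":-4.5},
  {"grip":1,"slide":[0.008,0.065,0.03],"roll":-4.5},
  {"grip":1,"slide":[0.008,0.065,0.08],"roll":-4.5},
  {"grip":1,"slide":[0.008,0.065,0.13],"roll":-4.5},
  {"grip":1,"slide":[0.008,0.065,0.16],"roll":-4.5},
])

```text
time_s: 6.18
tcp_pos: [0.4672, -0.302, 0.102]
eef_rot: [-179.9, 0.1, 4.0]
contact_force: [0.3, -1.2, -0.7]
gripper_width: 0.0189
```

Call:
apply_moves([
  {"grip":1,"slide":[0,0,0.03],"roll":0},
  {"grip":1,"slide":[0,0,0.04],"roll":0},
  {"grip":1,"slide":[0,0,0.04],"roll":0},
])

```text
time_s: 6.55
tcp_pos: [0.4682, -0.3027, 0.0643]
eef_rot: [-180.0, 0.0, 4.0]
contact_force: [0.4, -1.0, 1.2]
gripper_width: 0.0187
```

```bash
python3 - <<'E'
from h import *
go(.4687,-.302,.0095,4)
look('side','s3.png',[])
im=cv2.imread('pics/s3.png')[220:320,210:350];cv2.imwrite('pics/s3z.png',cv2.resize(im,(700,500)))
E
```

```text
t 6.55 pos [ 0.4682 -0.3027  0.0643] yaw 4.01 F [ 0.4 -1.   1.2] w 0.0187
-> slide [ 0.0006 -0.0007  0.0548] roll 0.0
```

View pics/s3z.png

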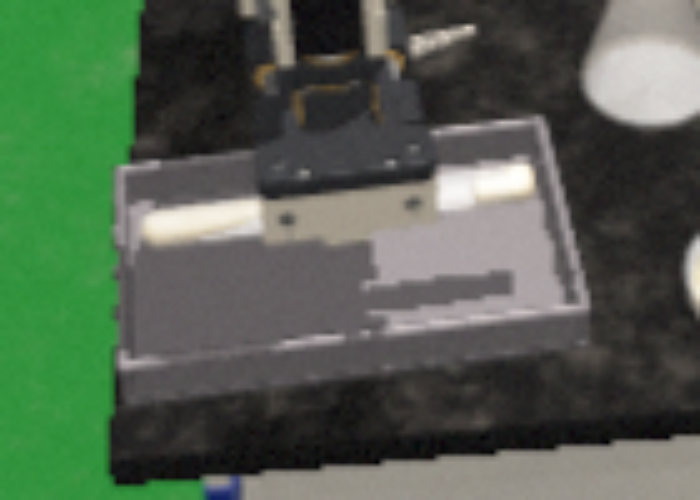

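The tube lies level over the tray and inside its ends. Lowering it now.

Call:
apply_moves([
  {"grip":1,"slide":[0,0,0.02],"roll":0},
  {"grip":1,"slide":[0,0,0.038],"roll":0},
  {"grip":1,"slide":[0,0,0.047],"roll":0},
  {"grip":1,"slide":[0,0,0.051],"roll":0},
  {"grip":1,"slide":[0,0,0.051],"roll":0},
])

```text
time_s: 7.22
tcp_pos: [0.4683, -0.3033, 0.0137]
eef_rot: [180.0, -0.0, 4.0]
contact_force: [-0.1, 0.1, 0.4]
gripper_width: 0.019
```

Call:
apply_moves([
  {"grip":1,"slide":[0,0,0.002],"roll":0},
  {"grip":1,"slide":[0,0,0.004],"roll":0},
  {"grip":1,"slide":[0,0,0.0045],"roll":0},
  {"grip":1,"slide":[0,0,0.0045],"roll":0},
])

```text
time_s: 7.72
tcp_pos: [0.4679, -0.3032, 0.0087]
eef_rot: [-180.0, 0.0, 3.9]
contact_force: [-0.3, 0.1, 0.2]
gripper_width: 0.0194
```

Call:
apply_moves([
  {"grip":0.66,"slide":[0,0,0],"roll":0},
  {"grip":0.66,"slide":[0,0,0],"roll":0},
  {"grip":0.66,"slide":[0,0,-0.02],"roll":0},
  {"grip":0.66,"slide":[0,0,-0.06],"roll":0},
  {"grip":0.66,"slide":[0,0,-0.12],"roll":0},
])

```text
time_s: 8.35
tcp_pos: [0.4667, -0.3028, 0.1286]
eef_rot: [-179.9, 0.2, 3.9]
contact_force: [2.1, -0.4, 0.1]
gripper_width: 0.0297
```

```bash
python3 - <<'E'
from h import *
go(.487,.19,.2,5.6)
look('side','s4.png',[])
look('wrist','w4.png',['tube_a'])
E
```

```text
t 8.35 pos [ 0.4667 -0.3028  0.1286] yaw 3.94 F [ 2.1 -0.4  0.1] w 0.0297
-> slide [ 0.0541 -0.4902 -0.0714] roll -1.7
tube_a 0.84 px 314.0 176.0 xy 0.4667 -0.3053 LxW 194 19 ang 4.0
```

View pics/w4.png

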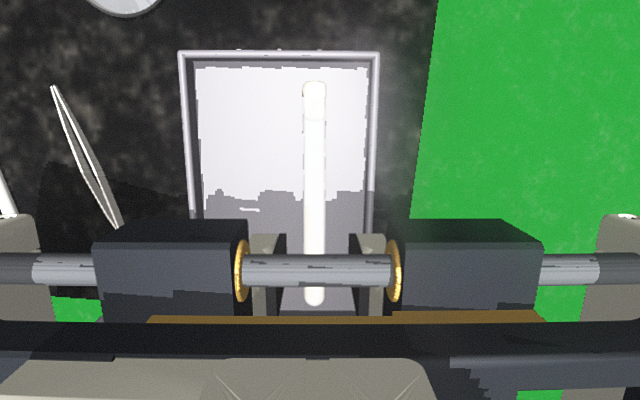

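The tube lies flat in the tray, parallel to the walls (x≈314, tray spanning 180–379). Next, the second tube.

Call:
apply_moves([
  {"grip":0.45,"slide":[0.005,-0.05,-0.03],"roll":-1.7},
  {"grip":0.45,"slide":[0.01,-0.11,-0.06],"roll":-1.7},
  {"grip":0.45,"slide":[0.02,-0.17,-0.07],"roll":-1.7},
  {"grip":0.45,"slide":[0.03,-0.23,-0.07],"roll":-1.7},
  {"grip":0.45,"slide":[0.035,-0.29,-0.07],"roll":-1.7},
])

```text
time_s: 9.12
tcp_pos: [0.4825, -0.0095, 0.1983]
eef_rot: [-180.0, 0.0, 5.6]
contact_force: [-0.4, -0.5, -0.4]
gripper_width: 0.0483
```

Call:
apply_moves([
  {"grip":0.45,"slide":[0.005,-0.06,0],"roll":0},
  {"grip":0.45,"slide":[0.01,-0.12,0],"roll":0},
  {"grip":0.45,"slide":[0.015,-0.17,0],"roll":0},
  {"grip":0.45,"slide":[0.018,-0.2,0],"roll":0},
  {"grip":0.45,"slide":[0.018,-0.2,0.03],"roll":0},
])

```text
time_s: 9.75
tcp_pos: [0.4819, 0.1923, 0.1692]
eef_rot: [-179.9, -0.2, 5.8]
contact_force: [-0.3, -0.8, -1.5]
gripper_width: 0.048
```

```bash
python3 - <<'E'
from h import *
look('wrist','w5.png',['tube_a','tool_tray_floor'])
go(.4868,.1901,.05,5.6)
E
```

```text
tube_a 0.64 px 315.0 163.0 xy 0.4947 0.1909 LxW 165 19 ang 5.5
tube_a 0.45 px 614.0 185.0 xy 0.5103 -0.0889 LxW 69 17 ang 28.2
tool_tray_floor 0.87 px 143.0 150.0 xy 0.4869 0.3387 LxW 140 137 ang -2.8
t 9.9 pos [0.4798 0.1885 0.1669] yaw 5.67 F [0.8 1.1 0.6] w 0.0481
-> slide [ 0.0072 -0.0009  0.1169] roll 0.1
```

View pics/w5.png

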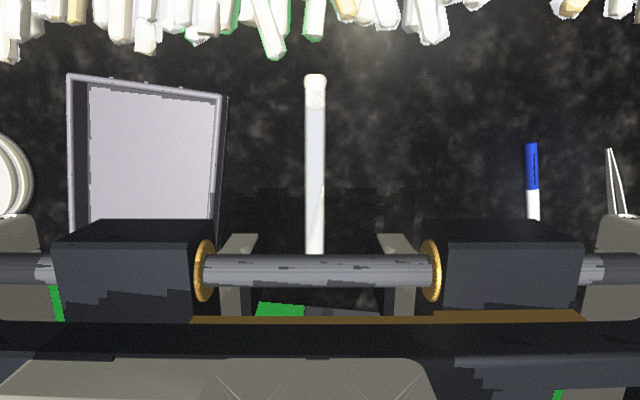

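```bash
python3 - <<'E'
from h import *
look('wrist','w6.png',['tube_a'])
go(.485,.1905,.05,5.6)
E
```

```text
tube_a 0.56 px 310.0 160.0 xy 0.4983 0.1953 LxW 172 21 ang 5.7
tube_a 0.27 px 136.0 148.0 xy 0.4842 0.354 LxW 159 150 ang -2.6
t 10.0 pos [0.4813 0.189  0.1691] yaw 5.64 F [-0.1  0.3 -0.2] w 0.0481
-> slide [ 0.0039 -0.0011  0.1191] roll 0.0
```

Call:
apply_moves([
  {"grip":0.45,"slide":[0.005,-0.002,0.05],"roll":0},
  {"grip":0.45,"slide":[0.005,-0.002,0.1],"roll":0},
  {"grip":0.45,"slide":[0.005,-0.002,0.135],"roll":0},
  {"grip":0.45,"slide":[0.005,-0.002,0.155],"roll":0},
  {"grip":0.45,"slide":[0.005,-0.002,0.155],"roll":0},
])

```text
time_s: 10.62
tcp_pos: [0.4858, 0.1911, 0.0133]
eef_rot: [179.9, 0.1, 5.6]
contact_force: [-0.1, 0.1, 1.1]
gripper_width: 0.0485
```

```bash
python3 - <<'E'
from h import *
go(.486,.192,.0045,5.6)
E
```

```text
t 10.625 pos [0.4858 0.1911 0.0133] yaw 5.6 F [-0.1  0.1  1.1] w 0.0485
-> slide [ 0.0003 -0.0009  0.0088] roll 0.0
```

Call:
apply_moves([
  {"grip":0.45,"slide":[0,0,0.009],"roll":0},
  {"grip":1,"slide":[0,0,0.009],"roll":0},
  {"grip":1,"slide":[0,0,0.009],"roll":0},
  {"grip":1,"slide":[0,0,0.009],"roll":0},
  {"grip":1,"slide":[0,0,0.009],"roll":0},
])

```text
time_s: 11.25
tcp_pos: [0.4861, 0.1921, 0.0052]
eef_rot: [-180.0, -0.0, 5.7]
contact_force: [-0.5, 0.2, 3.4]
gripper_width: 0.0189
```

Call:
apply_moves([
  {"grip":1,"slide":[0,0,0],"roll":0},
  {"grip":1,"slide":[0,0,-0.03],"roll":0},
  {"grip":1,"slide":[0,0,-0.08],"roll":0},
  {"grip":1,"slide":[0,0,-0.14],"roll":0},
  {"grip":1,"slide":[0,0,-0.19],"roll":0},
])

```text
time_s: 11.88
tcp_pos: [0.4858, 0.1918, 0.197]
eef_rot: [-180.0, -0.0, 5.7]
contact_force: [0.8, -0.0, -1.1]
gripper_width: 0.0186
```

```bash
python3 - <<'E'
from h import *
go(.4653,-.252,.19,4)
E
```

```text
t 11.875 pos [0.4858 0.1918 0.197 ] yaw 5.65 F [ 0.8 -0.  -1.1] w 0.0186
-> slide [-0.0641  0.4396  0.007 ] roll 1.7
```

Call:
apply_moves([
  {"grip":1,"slide":[-0.01,0.05,-0.02],"roll":1.7},
  {"grip":1,"slide":[-0.02,0.11,-0.02],"roll":1.7},
  {"grip":1,"slide":[-0.03,0.17,-0.02],"roll":1.7},
  {"grip":1,"slide":[-0.04,0.23,-0.02],"roll":1.7},
  {"grip":1,"slide":[-0.05,0.29,-0.02],"roll":1.7},
])

```text
time_s: 12.5
tcp_pos: [0.464, -0.1034, 0.2149]
eef_rot: [-180.0, -0.0, 4.0]
contact_force: [1.7, 0.2, 0.4]
gripper_width: 0.0185
```

Call:
apply_moves([
  {"grip":1,"slide":[-0.004,0.05,0],"roll":0},
  {"grip":1,"slide":[-0.009,0.1,0],"roll":0},
  {"grip":1,"slide":[-0.012,0.14,0.01],"roll":0},
  {"grip":1,"slide":[-0.012,0.15,0.05],"roll":0},
  {"grip":1,"slide":[-0.012,0.15,0.1],"roll":0},
])

```text
time_s: 13.12
tcp_pos: [0.4634, -0.2534, 0.1142]
eef_rot: [180.0, -0.1, 3.8]
contact_force: [0.6, -0.3, -0.7]
gripper_width: 0.019
```

```bash
python3 - <<'E'
from h import *
go(.4653,-.252,.06,4)
E
```

```text
t 13.125 pos [ 0.4634 -0.2534  0.1142] yaw 3.84 F [ 0.6 -0.3 -0.7] w 0.019
-> slide [ 0.002  -0.0012  0.0542] roll -0.2
```

Call:
apply_moves([
  {"grip":1,"slide":[0.002,-0.001,0.035],"roll":0},
  {"grip":1,"slide":[0.002,-0.001,0.065],"roll":0},
  {"grip":1,"slide":[0.002,-0.001,0.085],"roll":0},
  {"grip":1,"slide":[0.002,-0.001,0.097],"roll":0},
  {"grip":1,"slide":[0.002,-0.001,0.097],"roll":0},
])

```text
time_s: 13.75
tcp_pos: [0.4644, -0.2509, 0.0171]
eef_rot: [-180.0, 0.1, 3.9]
contact_force: [0.1, 0.2, -0.4]
gripper_width: 0.0191
```

```bash
python3 - <<'E'
from h import *
go(.4653,-.252,.0095,4)
look('side','s7.png',[])
im=cv2.imread('pics/s7.png')[220:320,210:350];cv2.imwrite('pics/s7z.png',cv2.resize(im,(700,500)))
E
```

```text
t 13.75 pos [ 0.4644 -0.2509  0.0171] yaw 3.95 F [ 0.1  0.2 -0.4] w 0.0191
-> slide [0.0008 0.0011 0.0076] roll -0.1
```

View pics/s7z.png

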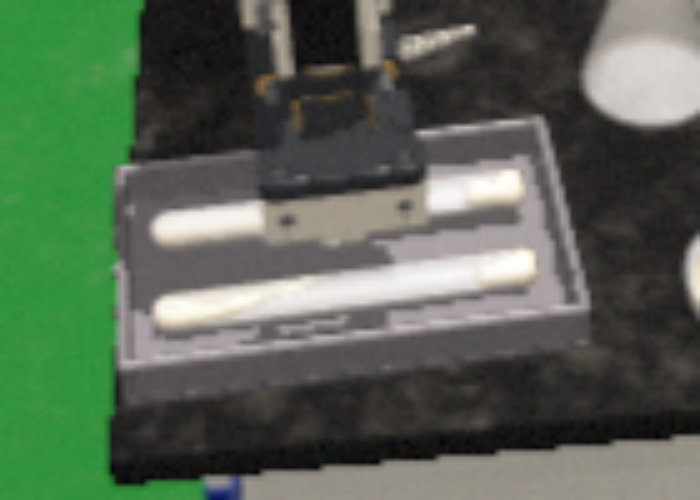

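Both tubes are inside with clear space between them. Lowering this one.

Call:
apply_moves([
  {"grip":1,"slide":[0,0,0.004],"roll":0},
  {"grip":1,"slide":[0,0,0.007],"roll":0},
  {"grip":1,"slide":[0,0,0.008],"roll":0},
  {"grip":1,"slide":[0,0,0.008],"roll":0},
])

```text
time_s: 14.3
tcp_pos: [0.465, -0.251, 0.0098]
eef_rot: [180.0, -0.0, 3.9]
contact_force: [-0.8, 0.1, -0.0]
gripper_width: 0.0189
```

Call:
apply_moves([
  {"grip":0.66,"slide":[0,0,0],"roll":0},
  {"grip":0.66,"slide":[0,0,0],"roll":0},
  {"grip":0.66,"slide":[0,0,-0.02],"roll":0},
  {"grip":0.66,"slide":[0,0,-0.06],"roll":0},
  {"grip":0.66,"slide":[0,0,-0.12],"roll":0},
])

```text
time_s: 14.92
tcp_pos: [0.4637, -0.2508, 0.1297]
eef_rot: [-179.9, 0.2, 3.9]
contact_force: [1.9, 0.7, 0.6]
gripper_width: 0.0298
```

```bash
python3 - <<'E'
from h import *
go(.485,-.112,.1,24)
look('wrist','w8.png',['tube_a','forceps'])
E
```

```text
t 14.925 pos [ 0.4637 -0.2508  0.1297] yaw 3.94 F [1.9 0.7 0.6] w 0.0298
-> slide [ 0.0308 -0.137   0.0297] roll -20.1
tube_a 0.68 px 318.0 169.0 xy 0.4681 -0.2555 LxW 202 20 ang 4.0
tube_a 0.64 px 384.0 150.0 xy 0.5038 -0.3077 LxW 136 21 ang 3.7
forceps 0.78 px 145.0 156.0 xy 0.495 -0.1046 LxW 125 17 ang 24.5
forceps 0.6 px 318.0 168.0 xy 0.467 -0.2555 LxW 206 21 ang 3.8
forceps 0.44 px 40.0 151.0 xy 0.4862 -0.016 LxW 137 16 ang 17.4
```

View pics/w8.png

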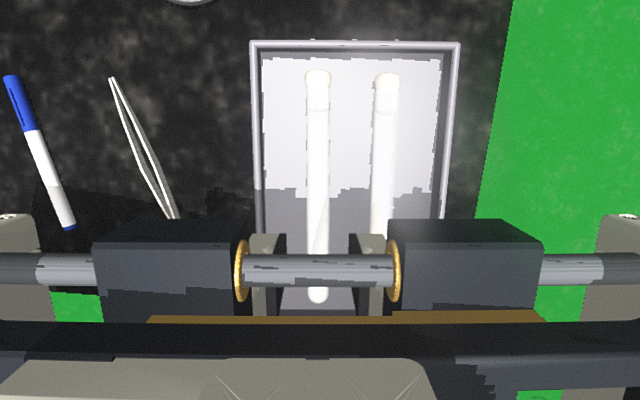

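Both tubes lie flat, parallel and apart (x≈318 and 384). Forceps next; first I'll check how far the camera stands from the flask.

```bash
python3 - <<'E'
from h import *
c=get_calibration('wrist');R=np.array(c['R']);print(-R.T@np.array(c['t']).ravel(), R[2])
go(.487,-.109,.14,24.3)
E
```

```text
[ 0.53199672 -0.24873544  0.29132889] [-0.23758518 -0.01811987 -0.97119769]
t 15.075 pos [ 0.4672 -0.2515  0.1334] yaw 3.97 F [-0.9  0.6 -0.3] w 0.0298
-> slide [ 0.0296 -0.1408 -0.0066] roll -20.3
```

Call:
apply_moves([
  {"grip":0.6,"slide":[0.01,-0.05,-0.01],"roll":-10},
  {"grip":0.6,"slide":[0.02,-0.1,-0.01],"roll":-20.3},
  {"grip":0.6,"slide":[0.03,-0.141,-0.01],"roll":-20.3},
  {"grip":0.6,"slide":[0.03,-0.141,0],"roll":-20.3},
  {"grip":0.6,"slide":[0.03,-0.141,0],"roll":-20.3},
])

```text
time_s: 15.7
tcp_pos: [0.484, -0.1083, 0.1284]
eef_rot: [-179.9, 0.2, 24.3]
contact_force: [0.5, -0.2, -0.3]
gripper_width: 0.0346
```

```bash
python3 - <<'E'
from h import *
look('wrist','w9.png',['forceps'])
go(.487,-.109,.003,24.3)
E
```

```text
forceps 0.59 px 317.0 202.0 xy 0.4903 -0.1078 LxW 118 11 ang 22.9
forceps 0.36 px 451.0 35.0 xy 0.6384 -0.1623 LxW 104 59 ang -64.8
t 15.8 pos [ 0.4846 -0.109   0.1292] yaw 24.2 F [-0.4 -0.2  0.6] w 0.0349
-> slide [0.0022 0.001  0.1262] roll -0.1
```

View pics/w9.png

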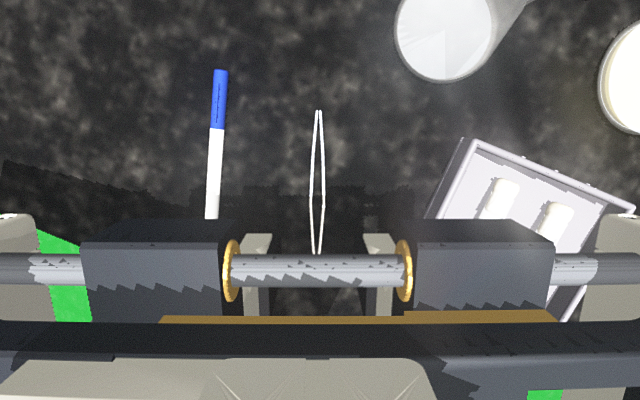

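The forceps lie straight between the jaws (x≈317). Going down.

Call:
apply_moves([
  {"grip":0.6,"slide":[0.002,0,0.05],"roll":0},
  {"grip":0.6,"slide":[0.002,0,0.09],"roll":0},
  {"grip":0.6,"slide":[0.002,0,0.11],"roll":0},
  {"grip":0.6,"slide":[0.002,0,0.119],"roll":0},
  {"grip":0.6,"slide":[0.002,0,0.119],"roll":0},
])

```text
time_s: 16.42
tcp_pos: [0.4869, -0.108, 0.0106]
eef_rot: [-180.0, 0.0, 24.2]
contact_force: [0.3, 0.6, 0.5]
gripper_width: 0.035
```

```bash
python3 - <<'E'
from h import *
go(.486,-.109,.003,24.3)
E
```

```text
t 16.425 pos [ 0.4869 -0.108   0.0106] yaw 24.2 F [0.3 0.6 0.5] w 0.035
-> slide [-0.0012  0.0005  0.0076] roll -0.1
```

Call:
apply_moves([
  {"grip":0.6,"slide":[0,0,0.0075],"roll":0},
  {"grip":1,"slide":[0,0,0.0075],"roll":0},
  {"grip":1,"slide":[0,0,0.0075],"roll":0},
  {"grip":1,"slide":[0,0,0.0075],"roll":0},
  {"grip":1,"slide":[0,0,0.0075],"roll":0},
])

```text
time_s: 17.05
tcp_pos: [0.4872, -0.1074, 0.0036]
eef_rot: [180.0, -0.0, 24.3]
contact_force: [-0.9, 0.8, 2.8]
gripper_width: 0.0116
```

Call:
apply_moves([
  {"grip":1,"slide":[0,0,0],"roll":0},
  {"grip":1,"slide":[0,0,-0.03],"roll":0},
  {"grip":1,"slide":[0,0,-0.08],"roll":0},
  {"grip":1,"slide":[0,0,-0.12],"roll":0},
  {"grip":1,"slide":[0,0,-0.16],"roll":0},
])

```text
time_s: 17.68
tcp_pos: [0.4867, -0.1075, 0.1646]
eef_rot: [-180.0, -0.0, 24.2]
contact_force: [1.0, 0.2, -0.4]
gripper_width: 0.012
```

```bash
python3 - <<'E'
from h import *
go(.475,.35,.19,-2.7)
E
```

```text
t 17.675 pos [ 0.4867 -0.1075  0.1646] yaw 24.24 F [ 1.   0.2 -0.4] w 0.012
-> slide [ 0.1772 -0.4219 -0.0254] roll 26.9
```

Call:
apply_moves([
  {"grip":1,"slide":[0.025,-0.055,-0.03],"roll":9},
  {"grip":1,"slide":[0.05,-0.11,-0.05],"roll":18},
  {"grip":1,"slide":[0.07,-0.165,-0.06],"roll":26.9},
  {"grip":1,"slide":[0.095,-0.22,-0.06],"roll":26.9},
  {"grip":1,"slide":[0.115,-0.275,-0.06],"roll":26.9},
])

```text
time_s: 18.3
tcp_pos: [0.4785, 0.1921, 0.2236]
eef_rot: [-180.0, -0.0, -2.7]
contact_force: [1.6, -0.1, 0.1]
gripper_width: 0.0121
```

```bash
python3 - <<'E'
from h import *
go(.45,.345,.23,-2.7)
E
```

```text
t 18.3 pos [0.4785 0.1921 0.2236] yaw -2.66 F [ 1.6 -0.1  0.1] w 0.0121
-> slide [-0.0356 -0.1514 -0.0064] roll 0.0
```

Call:
apply_moves([
  {"grip":1,"slide":[-0.012,-0.05,-0.005],"roll":0},
  {"grip":1,"slide":[-0.024,-0.1,-0.005],"roll":0},
  {"grip":1,"slide":[-0.035,-0.135,-0.005],"roll":0},
  {"grip":1,"slide":[-0.035,-0.15,-0.005],"roll":0},
  {"grip":1,"slide":[-0.035,-0.15,-0.005],"roll":0},
])

```text
time_s: 18.92
tcp_pos: [0.4508, 0.342, 0.2277]
eef_rot: [180.0, 0.0, -2.6]
contact_force: [0.6, -1.1, -1.0]
gripper_width: 0.0117
```

```bash
python3 - <<'E'
from h import *
go(.45,.345,.23,-2.7)
look('wrist','w10.png',[])
go(.45,.345,.23,-2.7)
E
```

```text
t 18.925 pos [0.4508 0.342  0.2277] yaw -2.59 F [ 0.6 -1.1 -1. ] w 0.0117
-> slide [-0.0009 -0.003  -0.0023] roll 0.1
t 18.975 pos [0.4509 0.3411 0.2278] yaw -2.64 F [-0.3 -0.8 -1. ] w 0.0116
-> slide [-0.001  -0.0038 -0.0022] roll 0.1
```

View pics/w10.png

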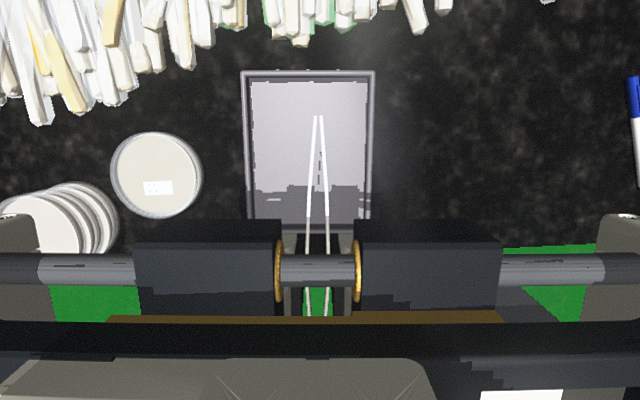

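The forceps are held straight. The tray's far rim corners are at (242,72) and (375,72), and there is a dish and a stack further left (~155,175 and ~50,225).

```bash
python3 - <<'E'
from h import *
c=get_calibration('wrist')
w=pix2w([(242,72),(375,72),(246,215),(371,215)],.026,c)[:,:2];print(w.round(4))
e=w[0]-w[1];print(np.linalg.norm(e));a=np.arctan2(-e[0],e[1]);print(np.degrees(a))
a=np.radians(-2.8);m=(w[0]+w[1])/2;u=np.array([np.cos(a),np.sin(a)]);v=np.array([-np.sin(a),np.cos(a)])
ce=m-.084*u;print('c',ce,ce+.025*v,ce-.025*v)
# dish left
print(pix2w([(112,170),(202,170),(118,215)],.015,c).round(3))
d=cv2.imread('pics/w10.png')
E
```

```text
[[0.5604 0.4079]
 [0.5542 0.2772]
 [0.4142 0.4179]
 [0.4078 0.2827]]
0.13085705892026794
-2.729650768416428
c [0.47343314 0.34662786] [0.47465439 0.37159801] [0.4722119  0.32165771]
[[0.469 0.562 0.015]
 [0.464 0.463 0.015]
 [0.418 0.565 0.015]]
```

```bash
python3 - <<'E'
from h import *
go(.4745,.3686,.05,-2.75)
E
```

```text
t 18.975 pos [0.4509 0.3411 0.2278] yaw -2.64 F [-0.3 -0.8 -1. ] w 0.0116
-> slide [ 0.0223 -0.0285  0.1778] roll 0.1
```

Call:
apply_moves([
  {"grip":1,"slide":[0.022,-0.0285,0.04],"roll":0.1},
  {"grip":1,"slide":[0.022,-0.0285,0.09],"roll":0.1},
  {"grip":1,"slide":[0.022,-0.0285,0.13],"roll":0.1},
  {"grip":1,"slide":[0.022,-0.0285,0.16],"roll":0.1},
  {"grip":1,"slide":[0.022,-0.0285,0.178],"roll":0.1},
])

```text
time_s: 19.6
tcp_pos: [0.4742, 0.3668, 0.0486]
eef_rot: [179.9, 0.1, -2.9]
contact_force: [0.4, -0.3, 0.8]
gripper_width: 0.0115
```

Call:
apply_moves([
  {"grip":1,"slide":[0,0,0.01],"roll":0},
  {"grip":1,"slide":[0,0,0.02],"roll":0},
  {"grip":1,"slide":[0,0,0.028],"roll":0},
  {"grip":1,"slide":[0,0,0.032],"roll":0},
  {"grip":1,"slide":[0,0,0.032],"roll":0},
])

```text
time_s: 20.23
tcp_pos: [0.4742, 0.369, 0.0182]
eef_rot: [180.0, 0.0, -2.7]
contact_force: [-0.4, -0.9, 0.4]
gripper_width: 0.0117
```

```bash
python3 - <<'E'
from h import *
go(.4745,.3686,.0085,-2.75)
look('top','t11.png',[])
im=cv2.imread('pics/t11.png')[190:310,150:290];cv2.imwrite('pics/t11z.png',cv2.resize(im,(700,600)))
E
```

```text
t 20.225 pos [0.4742 0.369  0.0182] yaw -2.75 F [-0.4 -0.9  0.4] w 0.0117
-> slide [0.0003 0.0004 0.0097] roll 0.0
```

View pics/t11z.png

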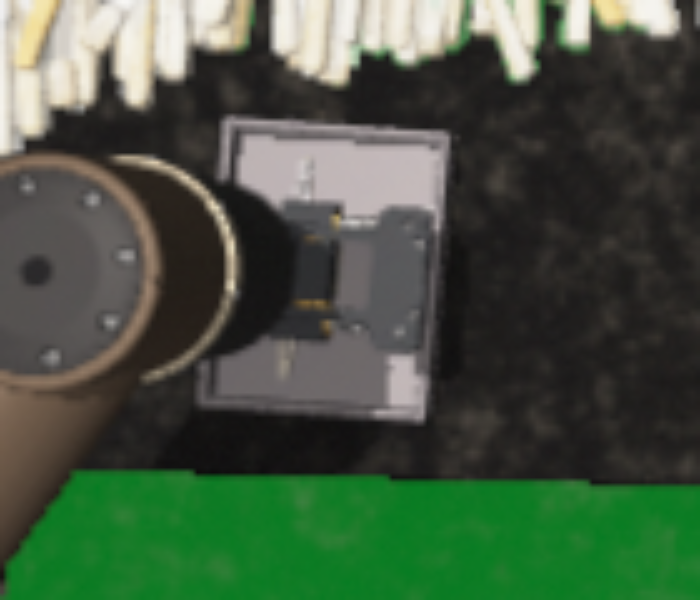

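The forceps' tips are inside the tray at both ends (305,165 and 285,355). Lowering and releasing.

Call:
apply_moves([
  {"grip":1,"slide":[0,0,0.005],"roll":0},
  {"grip":1,"slide":[0,0,0.0085],"roll":0},
  {"grip":1,"slide":[0,0,0.0098],"roll":0},
  {"grip":1,"slide":[0,0,0.0098],"roll":0},
])

```text
time_s: 20.78
tcp_pos: [0.4742, 0.3689, 0.0083]
eef_rot: [180.0, 0.0, -2.8]
contact_force: [0.0, -0.7, -0.4]
gripper_width: 0.0122
```

Call:
apply_moves([
  {"grip":0.72,"slide":[0,0,0],"roll":0},
  {"grip":0.72,"slide":[0,0,0],"roll":0},
  {"grip":0.72,"slide":[0,0,-0.02],"roll":0},
  {"grip":0.72,"slide":[0,0,-0.06],"roll":0},
  {"grip":0.72,"slide":[0,0,-0.12],"roll":0},
])

```text
time_s: 21.4
tcp_pos: [0.4734, 0.3679, 0.1281]
eef_rot: [179.8, 0.1, -2.8]
contact_force: [1.3, 1.7, 0.2]
gripper_width: 0.0244
```

```bash
python3 - <<'E'
from h import *
look('wrist','w12.png',['forceps'])
go(.479,-.0215,.14,16.4)
E
```

```text
t 21.5 pos [0.4771 0.372  0.1357] yaw -2.68 F [0.4 0.9 0. ] w 0.0245
-> slide [ 0.0202  0.393  -0.0043] roll -19.1
```

View pics/w12.png

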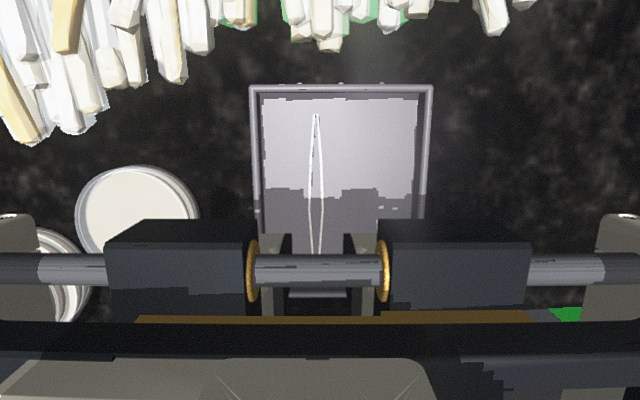

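The forceps lie flat in the left half of the tray (x≈316, tray 250–432). Marker next.

Call:
apply_moves([
  {"grip":0.6,"slide":[0.003,0.055,-0.03],"roll":-6},
  {"grip":0.6,"slide":[0.006,0.115,-0.03],"roll":-14},
  {"grip":0.6,"slide":[0.009,0.175,-0.02],"roll":-19.1},
  {"grip":0.6,"slide":[0.012,0.235,-0.01],"roll":-19.1},
  {"grip":0.6,"slide":[0.015,0.295,-0.005],"roll":-19.1},
])

```text
time_s: 22.12
tcp_pos: [0.4746, 0.0718, 0.1333]
eef_rot: [-180.0, -0.0, 16.4]
contact_force: [2.5, -0.1, 0.0]
gripper_width: 0.0352
```

```bash
python3 - <<'E'
from h import *
go(.479,-.022,.13,16.3)
E
```

```text
t 22.125 pos [0.4746 0.0718 0.1333] yaw 16.38 F [ 2.5 -0.1  0. ] w 0.0352
-> slide [-0.0223  0.0912  0.0033] roll 0.1
```

Call:
apply_moves([
  {"grip":0.6,"slide":[-0.012,0.05,0],"roll":0},
  {"grip":0.6,"slide":[-0.022,0.091,0],"roll":0},
  {"grip":0.6,"slide":[-0.022,0.091,0],"roll":0},
  {"grip":0.6,"slide":[-0.022,0.091,0],"roll":0},
])

```text
time_s: 22.62
tcp_pos: [0.4797, -0.0199, 0.1336]
eef_rot: [-180.0, -0.0, 16.3]
contact_force: [-0.2, 0.7, 0.7]
gripper_width: 0.0351
```

```bash
python3 - <<'E'
from h import *
look('wrist','w13.png',['marker'])
go(.479,-.022,.004,16.3)
E
```

```text
marker 0.67 px 317.0 183.0 xy 0.4856 -0.0196 LxW 121 12 ang 16.0
t 22.725 pos [ 0.4797 -0.0191  0.1335] yaw 16.4 F [0.2 0.1 0.2] w 0.0352
-> slide [-0.0015  0.0025  0.1295] roll 0.1
```

View pics/w13.png

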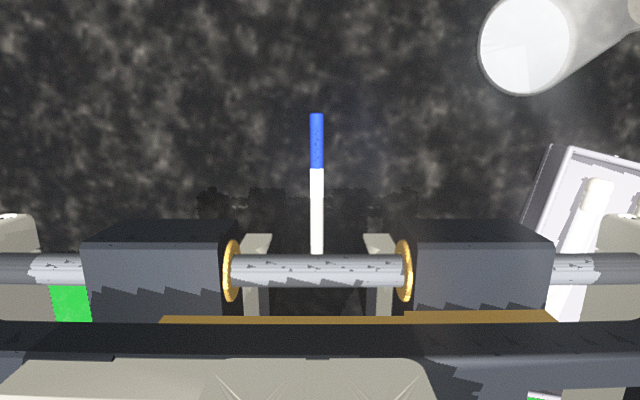

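The marker is centred between the jaws (x≈317). Going down.

Call:
apply_moves([
  {"grip":0.6,"slide":[0,0.001,0.05],"roll":0},
  {"grip":0.6,"slide":[0,0.001,0.09],"roll":0},
  {"grip":0.6,"slide":[0,0.001,0.115],"roll":0},
  {"grip":0.6,"slide":[0,0.001,0.124],"roll":0},
  {"grip":0.6,"slide":[0,0.001,0.124],"roll":0},
])

```text
time_s: 23.35
tcp_pos: [0.4799, -0.0203, 0.0094]
eef_rot: [180.0, 0.0, 16.4]
contact_force: [-0.2, -0.1, -0.3]
gripper_width: 0.0351
```

```bash
python3 - <<'E'
from h import *
go(.48,-.021,.004,16.3)
E
```

```text
t 23.35 pos [ 0.4799 -0.0203  0.0094] yaw 16.42 F [-0.2 -0.1 -0.3] w 0.0351
-> slide [-0.0001  0.0007  0.0054] roll 0.1
```

Call:
apply_moves([
  {"grip":0.6,"slide":[0,0,0.0055],"roll":0},
  {"grip":1,"slide":[0,0,0.0055],"roll":0},
  {"grip":1,"slide":[0,0,0.0055],"roll":0},
  {"grip":1,"slide":[0,0,0.0055],"roll":0},
  {"grip":1,"slide":[0,0,0.0055],"roll":0},
])

```text
time_s: 23.98
tcp_pos: [0.48, -0.0209, 0.0043]
eef_rot: [180.0, -0.0, 16.3]
contact_force: [-0.6, 1.0, 3.2]
gripper_width: 0.0113
```

Call:
apply_moves([
  {"grip":1,"slide":[0,0,0],"roll":0},
  {"grip":1,"slide":[0,0,-0.03],"roll":0},
  {"grip":1,"slide":[0,0,-0.08],"roll":0},
  {"grip":1,"slide":[0,0,-0.12],"roll":0},
  {"grip":1,"slide":[0,0,-0.16],"roll":0},
])

```text
time_s: 24.6
tcp_pos: [0.4795, -0.0209, 0.1653]
eef_rot: [-180.0, -0.0, 16.3]
contact_force: [0.8, 0.9, 0.6]
gripper_width: 0.0107
```

```bash
python3 - <<'E'
from h import *
go(.4722,.3216,.165,-2.75)
E
```

```text
t 24.6 pos [ 0.4795 -0.0209  0.1653] yaw 16.34 F [0.8 0.9 0.6] w 0.0107
-> slide [ 8.940e-02 -3.307e-01  3.000e-04] roll 19.1
```

Call:
apply_moves([
  {"grip":1,"slide":[0.015,-0.055,0],"roll":6},
  {"grip":1,"slide":[0.03,-0.11,0],"roll":14},
  {"grip":1,"slide":[0.045,-0.17,0],"roll":19.1},
  {"grip":1,"slide":[0.06,-0.225,0],"roll":19.1},
  {"grip":1,"slide":[0.075,-0.28,0],"roll":19.1},
])

```text
time_s: 25.22
tcp_pos: [0.4725, 0.2708, 0.1639]
eef_rot: [-180.0, -0.0, -2.7]
contact_force: [2.2, 0.0, 0.4]
gripper_width: 0.0112
```

```bash
python3 - <<'E'
from h import *
go(.4722,.3216,.05,-2.75)
E
```

```text
t 25.225 pos [0.4725 0.2708 0.1639] yaw -2.74 F [2.2 0.  0.4] w 0.0112
-> slide [-0.0027 -0.0507  0.1139] roll 0.0
```

Call:
apply_moves([
  {"grip":1,"slide":[-0.002,-0.04,0],"roll":0},
  {"grip":1,"slide":[-0.002,-0.05,0.02],"roll":0},
  {"grip":1,"slide":[-0.002,-0.05,0.06],"roll":0},
  {"grip":1,"slide":[-0.002,-0.05,0.1],"roll":0},
  {"grip":1,"slide":[-0.002,-0.05,0.12],"roll":0},
])

```text
time_s: 25.85
tcp_pos: [0.4722, 0.3178, 0.0414]
eef_rot: [179.8, 0.1, -2.8]
contact_force: [0.5, -0.6, 0.4]
gripper_width: 0.0111
```

Call:
apply_moves([
  {"grip":1,"slide":[0,0,0.01],"roll":0},
  {"grip":1,"slide":[0,0,0.02],"roll":0},
  {"grip":1,"slide":[0,0,0.025],"roll":0},
  {"grip":1,"slide":[0,0,0.025],"roll":0},
])

```text
time_s: 26.35
tcp_pos: [0.4734, 0.319, 0.0191]
eef_rot: [-180.0, -0.0, -2.8]
contact_force: [0.1, -0.2, 0.7]
gripper_width: 0.0111
```

```bash
python3 - <<'E'
from h import *
go(.4722,.3216,.009,-2.75)
look('top','t14.png',[])
im=cv2.imread('pics/t14.png')[190:310,150:290];cv2.imwrite('pics/t14z.png',cv2.resize(im,(700,600)))
E
```

```text
t 26.35 pos [0.4734 0.319  0.0191] yaw -2.75 F [ 0.1 -0.2  0.7] w 0.0111
-> slide [-0.0014 -0.0025  0.0101] roll -0.0
```

View pics/t14z.png

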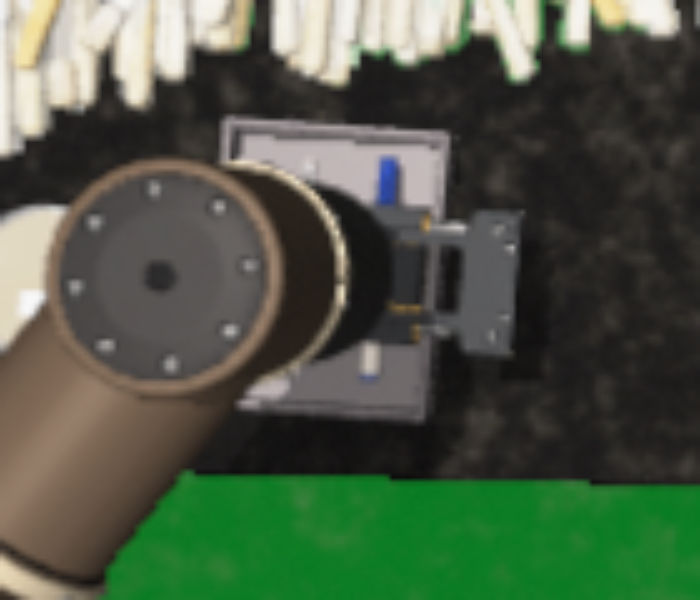

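The marker is inside the tray at both ends (390,160 and 370,375) and clear of the forceps. Lowering and releasing.

Call:
apply_moves([
  {"grip":1,"slide":[-0.001,-0.002,0.005],"roll":0},
  {"grip":1,"slide":[-0.001,-0.002,0.009],"roll":0},
  {"grip":1,"slide":[-0.001,-0.002,0.0105],"roll":0},
  {"grip":1,"slide":[-0.001,-0.002,0.0105],"roll":0},
])

```text
time_s: 26.9
tcp_pos: [0.4724, 0.321, 0.0084]
eef_rot: [180.0, 0.0, -2.7]
contact_force: [0.2, 0.2, 0.6]
gripper_width: 0.011
```

Call:
apply_moves([
  {"grip":0.73,"slide":[0,0,0],"roll":0},
  {"grip":0.73,"slide":[0,0,0],"roll":0},
  {"grip":0.73,"slide":[0,0,-0.02],"roll":0},
  {"grip":0.73,"slide":[0,0,-0.06],"roll":0},
  {"grip":0.73,"slide":[0,0,-0.12],"roll":0},
])

```text
time_s: 27.52
tcp_pos: [0.4716, 0.32, 0.1282]
eef_rot: [179.8, 0.1, -2.8]
contact_force: [1.5, 0.3, 0.4]
gripper_width: 0.0236
```

Call:
apply_moves([
  {"grip":0.73,"slide":[0,0.03,-0.05],"roll":0},
  {"grip":0.73,"slide":[0,0.08,-0.09],"roll":0},
  {"grip":0.73,"slide":[0,0.14,-0.12],"roll":0},
  {"grip":0.73,"slide":[0,0.2,-0.12],"roll":0},
  {"grip":0.73,"slide":[0,0.2,-0.12],"roll":0},
])

```text
time_s: 28.15
tcp_pos: [0.4622, 0.1182, 0.2495]
eef_rot: [-179.9, -0.1, -2.9]
contact_force: [0.1, 0.4, -0.1]
gripper_width: 0.0239
```

```bash
python3 - <<'E'
from h import *
go(.4722,.3216,.009,-2.75)
look('top','t15.png',['tube_a','marker','forceps','flask','dish','dish_stack'])
look('side','s15.png',[])
im=cv2.imread('pics/t15.png')[130:320,150:500];a=cv2.resize(im,(700,380))
im=cv2.imread('pics/s15.png')[120:320,210:450];b=cv2.resize(im,(720,600))
cv2.imwrite('pics/t15z.png',a);cv2.imwrite('pics/s15z.png',b)
E
```

```text
t 28.15 pos [0.4622 0.1182 0.2495] yaw -2.94 F [ 0.1  0.4 -0.1] w 0.0239
-> slide [-0.0005 -0.2036  0.2405] roll -0.2
tube_a 0.75 px 418.0 252.0 xy 0.4626 -0.254 LxW 193 23 ang 3.6
tube_a 0.65 px 435.0 252.0 xy 0.4625 -0.3043 LxW 190 21 ang 3.5
marker 0.25 px 439.0 179.0 xy 0.6813 -0.3156 LxW 94 89 ang -44.1
forceps 0.65 px 209.0 252.0 xy 0.4684 0.3662 LxW 113 8 ang -6.4
flask 0.7 px 383.0 192.0 xy 0.6358 -0.1445 LxW 72 72 ang 1.5
dish 0.74 px 439.0 179.0 xy 0.6778 -0.3112 LxW 92 86 ang -44.1
dish_stack 0.83 px 410.0 146.0 xy 0.777 -0.2237 LxW 121 98 ang -44.5
dish_stack 0.72 px 427.0 251.0 xy 0.4651 -0.2756 LxW 231 153 ang 3.6
```

View pics/t15z.png

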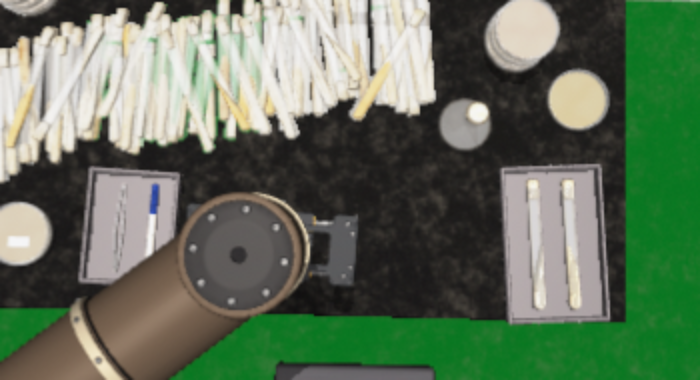

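View pics/s15z.png

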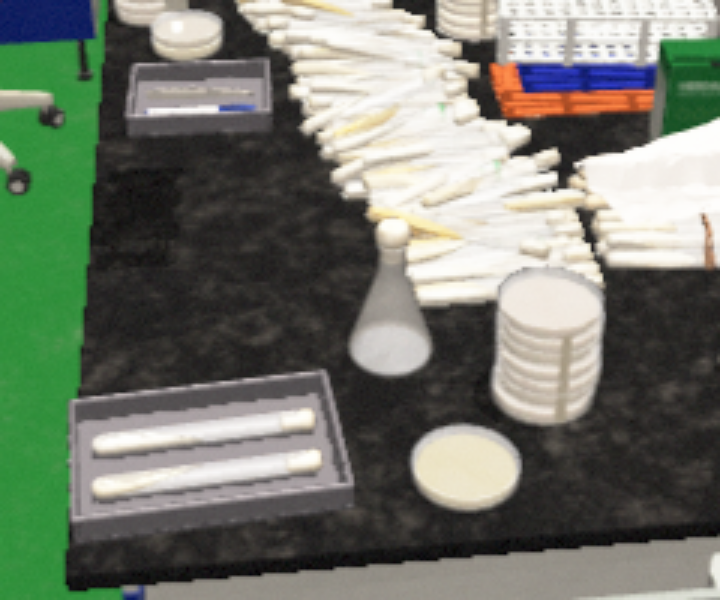

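All four lie flat and apart in the right trays. The flask, dish and stack haven't moved, and the arm is clear, so I'm handing in.

```bash
python3 -c "
from plant import *
print(close_job())"
```

```text
the job is handed in; nothing more can be done
None
```

I sorted all four things and handed the job in after about 28 s of robot time. Both culture tubes are in the longer tray at the right, and the forceps and marker are in the shorter tray at the left.

- **Tubes:** The last top view puts them parallel and about 50 mm apart, each about 23–27 mm across from the tray's centre. Each was lowered to the floor before the jaws opened, and the wrist force stayed at a few newtons throughout.
- **Forceps and marker:** The top and side pictures show both flat in their tray, apart from each other and clear of the walls.
- **Right-hand items:** The flask, dish and stack were all found within about 5 mm of where they were at the start, which is the detection noise.
- **Checks that failed or disagreed:**
  - In the final top view the network did not find the marker, because the arm hid part of it. I confirmed the marker by eye and from where it was released.
  - The forceps were only partly detected there: 113 mm of their 130 mm length, at −6° against −2.8° when I released them.
  - The top and wrist cameras differed by up to about 5 mm in position, which is less than the room left in the trays.

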